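# Raise the red spindle for a wear check

### The job

Pull the drawer of the grey bench cabinet well open and take the red-knobbed press spindle by its knob. Draw it straight up, gently and without jamming it in its snug bore, by about 50 mm, so that the white wear ring stands clear of the wooden block while the foot stays in the bore, and finish holding it still there, never pulling it right out. Leave the blue and yellow spindles seated and everything else on the bench and cabinet where it is.

Things in the scene. Friction and masses are not known exactly. Their poses are not given: they have to be found in the camera images.
- cabinet: Fixed grey steel bench cabinet with one drawer with a white front, 240 mm deep (x), 300 mm wide (y), 156 mm tall; place and yaw vary. Origin: centre of its underside, on the bench; its x axis points from the drawer front to the back, so the drawer pulls out along its -x
- drawer_slide (a joint): Drawer opening in m: 0 shut, 0.16 at the stop. Slides along the cabinet's -x, with about 3 N of friction, and stays where it is left. Starts shut
- drawer_handle (a point): Middle of the drawer's handle: a horizontal round steel bar 10 mm in diameter, 110 mm long along the cabinet's y, 45 mm clear in front of the drawer front (centre line to face), on two posts 48 mm either side of the middle. 28 mm below the cabinet's top. Moves with the drawer
- drawer: The drawer with the spindle block fixed in it, about 205 mm long and 268 mm wide inside the cabinet, white front 294 by 138 mm, 12 mm thick. Axes as the cabinet's. Origin: under its floor, 108 mm behind the inner face of its front, 12 mm above the bench
- block_top (a point): Centre of the top face of the wooden spindle block in the drawer, at the middle bore's mouth, 93 mm above the bench; axes as the cabinet's. Block 50 (x) by 250 (y) by 75 mm tall, with three upright blind bores 17.2 mm in diameter, 70 mm deep, at y -80, 0, +80 mm. It is 65 mm behind the drawer front's inner face, 122 mm behind the handle bar; the drawer front rises 17 mm above the knobs' tops
- spindle_red: The spindle to raise. Steel spindle in one of the three bores (any): shank 16 mm thick, 84 mm long, red round knob on top 24 mm in diameter, 28 mm tall (middle 98 mm above the foot); 0.13 to 0.25 kg. White ring 26 to 32 mm above the foot, at first hidden. Origin: centre of the foot, z up. Seated, the foot is 70 mm below the block's top and the knob starts 14 mm above it; drops back if let go
- spindle_blue: Leave seated. Steel spindle in one of the three bores (any): shank 16 mm thick, 84 mm long, blue round knob on top 24 mm in diameter, 28 mm tall (middle 98 mm above the foot); 0.13 to 0.25 kg. White ring 26 to 32 mm above the foot, at first hidden. Origin: centre of the foot, z up. Seated, the foot is 70 mm below the block's top and the knob starts 14 mm above it; drops back if let go
- spindle_yellow: Leave seated. Steel spindle in one of the three bores (any): shank 16 mm thick, 84 mm long, yellow round knob on top 24 mm in diameter, 28 mm tall (middle 98 mm above the foot); 0.13 to 0.25 kg. White ring 26 to 32 mm above the foot, at first hidden. Origin: centre of the foot, z up. Seated, the foot is 70 mm below the block's top and the knob starts 14 mm above it; drops back if let go
- bottle_orange: Orange dropper bottle, 36 mm in diameter, 95 mm tall, loose on the bench; leave alone. Origin: centre of its underside
- bottle_green: Green dropper bottle, 36 mm in diameter, 95 mm tall, loose on the bench; leave alone. Origin: centre of its underside
- bowl: Blue ceramic bowl, 140 mm in diameter, 60 mm tall, loose on the bench; leave alone. Origin: centre of its underside
- brush: Brush, 190 mm long, lying on the bench along its x; leave alone. Origin: underside
- dish: Shallow white dish, 100 mm in diameter, 18 mm tall, loose on the bench; leave alone. Origin: centre of its underside
- jar: Jar with black lid, 52 mm in diameter, 60 mm tall, standing on the middle of the cabinet's top; leave alone. Origin: centre of its underside

How it is judged (in metres and radians):
On the way, in this order (a step that is already met when the one before it is completed fails the run):
1. the drawer is open by at least 100 mm (value of joint drawer_slide above 0.1 m), for 0.2 s.
2. the red spindle is held by the fingers, drawn up 41 to 63 mm (z of spindle_red in the frame of block_top between -0.029 and -0.007 m and contact force between the fingers and spindle_red above 2 N), for 0.3 s.
At the end, for the whole second after the job is handed in: Ends with the fingers holding the red spindle still, drawn up 41 to 63 mm (foot 7 to 29 mm below the block's top), upright within 0.1 rad, bearing on its bore with under 12 N; drawer open at least 100 mm; blue and yellow spindles seated within 8 mm (all of step 2 and value of joint drawer_slide above 0.1 m and angle between spindle_red's own z axis and vertical below 0.1 rad and contact force between spindle_red and drawer below 12 N and linear speed of spindle_red below 0.02 m/s and z of each of spindle_blue, spindle_yellow in the frame of block_top below -0.062 m); the arm keeps its last pose, push and grip.
It fails at once if the red spindle is pulled right out of its bore (z of spindle_red in the frame of block_top above -0.001 m).
It fails at once if the red spindle is jammed: forced against its bore with more than 40 N (contact force between spindle_red and drawer above 40 N).
It fails at once if the blue or yellow spindle is drawn up by more than 15 mm (z of any of spindle_blue, spindle_yellow in the frame of block_top above -0.055 m).
It fails at once if a bystander on the bench or cabinet is moved by more than 30 mm (distance of any of bottle_orange, bottle_green, bowl, brush, dish, jar from where it was at the start of the episode above 0.03 m).
It also fails if it takes over 48 s, if anything falls off the work surface, if the arm or the gripper's body presses on something with over 40 N, if the wrist force passes 120 N, or if a joint passes its speed limit or range.

### The arm

A 6-joint arm with a two-finger parallel gripper is mounted at the origin on the work surface. World frame = base frame: x ahead of the robot, y to its left, z up, the work surface at z = 0. Lengths are in m, angles in degrees, forces in N, time in s.
With the tool pointing down it reaches from about 0.4 to 0.825 m from the base axis. Payload 7 kg.
Tool frame: the origin (TCP) lies midway between the tips of the shut fingers; the grasp point (between the pads) lies r.grip_depth behind it (r.grip_depth is the distance from the TCP to the grasp point, in m); z points along the fingers, y is the line along which they close (so a half turn about z gives the same grasp; the last joint's range is limited). The gripper opens to 88 mm and grips with 3 to 60 N. Pads are 19 mm wide; open, the fingers measure 130 mm over their backs; the gripper's body (78 mm by 193 mm) begins 47 mm behind the grasp point.
Start: joints at [86.866, 20.546, 0.682, 0, -70.136, -16.507], TCP at [0.227, 0.636, 0.227] pointing down, gripper open.
Joint ranges: [-176.03, 176.03], [-82.01, 121.73], [-58.28, 71.71], [-173.87, 95.51], [-174.79, -0.11], [-173.66, 173.66]. Speed limits (degrees/s): [136.94, 136.94, 172.46, 180, 180, 180].

### API

Orientations are given as [roll, pitch, yaw] about the fixed x, y, z axes, in that order (R = Rz(yaw) Ry(pitch) Rx(roll)).
In Python, from plant import r, monitor, capture gives the robot as it stands (r), with the cameras as plain functions and the readings (monitor).
- The arm moves only by the tool inch_along, called after "Call:" as name(argument=value, ...), one argument or row to a line, values as JSON. Schema: {"type":"object","properties":{"steps":{"type":"array","items":{"type":"array","prefixItems":[{"type":"array","items":{"type":"number"},"minItems":3,"maxItems":3},{"type":"array","items":{"type":"number"},"minItems":3,"maxItems":3}],"minItems":2,"maxItems":2},"minItems":1,"maxItems":12},"jaw":{"type":"number"},"grip_n":{"type":"number"},"only":{"type":"string"},"quiet":{"type":"boolean"},"lines":{"type":"string"}},"required":["steps"],"additionalProperties":false}. steps is a list of rows, 1 to 12 of them, each written [[dx, dy, dz], [rx, ry, rz]]: dx, dy, dz in m, then a rotation vector rx, ry, rz in degrees; each row is the pose to reach, as a shift and turn from the pose commanded when the call began, along the tool's axes at that moment; what a row does not reach only later rows make up. A row lasts 1/12 s, in which the tool goes at most 0.0417 m and 7.16 degrees, less where a joint would pass 70% of its speed; a pose out of reach is approached as far as the arm can. jaw is the finger opening in m, set as the call begins (left out keeps the last). The fingers move at their own pace and stop on an object; grip_n is the grip in N (left out, the last holds). Time passes only in rows, so rows that do not move let the fingers close. The tool returns the time, the measured TCP pose, the force, the opening and the grip force at its end. only (a regular expression) keeps the lines of the reply that match it, lines (a string "A,B") keeps lines A to B, and quiet returns only ok. Input that does not fit is refused with a message, and nothing moves.
- monitor.get_state(): the state, without advancing time (a new reading comes with each control period).
- capture(name): name is "side" or "top" or "wrist"; returns a dict with "frame" (384x512x3 uint8, red, green, blue), "z_map" (384x512 float32, m along the optical axis (not along the pixel's ray), 0 where there is no reading), "fx", "fy", "cx", "cy" (pixels), "cam_to_world" (4x4, takes a point from camera to world coordinates). Camera axes: x right, y down, z forward; pixel columns grow to the right and rows downward; lengths in m; the calibration is good to about 2 mm. A picture is of the moment at which its call begins.
- r.close_job(): hands the job in; it is judged then, once.
The state is a dict: "time_s": time; "joints": joint angles; "qd": joint speeds; "joint_torque": joint torques, N m; "tcp_pos": TCP position; "eef_rot": TCP orientation; "contact_force": force on the tool from outside, world axes, zero at the start; "moment": the same for the moment, N m; "gripper_width": finger opening in m; "gripper_force": force on a finger pad.
Only numpy, scipy, OpenCV 4.12 (cv2) and the standard library are available. Lean on these libraries where they do the work, as an engineer would, in place of code of your own. Each camera call takes 0.05 s, during which the arm holds its last target. There are 200 camera calls.

## Working session

There is one attempt and no reset: what is moved stays moved. The work goes in short steps, Python scripts to look and compute and a tool call to move; the robot and the scene stay as the last step left them, time stands still between calls to the robot, and variables do not carry over. Pictures are saved under pics/ and viewed, at most 10 in all, crops included, and the job is handed in when it is done.

```bash
ls; mkdir -p pics; python3 - <<'E'
from plant import r, monitor, capture
import cv2,numpy as np
print(r.grip_depth); s=monitor.get_state(); print(s)
a=[]
for n in("side","top"):
    c=capture(n); a.append(c["frame"][:,:,::-1]); np.savez(f"{n}0.npz",**c); print(n,c["fx"],c["cx"],c["cy"],c["cam_to_world"])
    cv2.imwrite(f"pics/{n}0.png",a[-1])
E
```

```text
pics
plant.py
0.0188
{'time_s': 0.0, 'joints': array([ 8.68637551e+01,  2.05913675e+01,  6.34424236e-01, -2.23651524e-02,
       -7.01349595e+01, -1.65079128e+01]), 'qd': array([ 0.08110588,  0.04733815, -0.01720463,  0.06179014,  0.00236614,
        0.01948106]), 'joint_torque': array([ 2.71109166e-03, -5.82714236e+01,  2.93059194e+01,  6.99727759e+00,
        6.92254049e-03, -1.33643566e-04]), 'tcp_pos': array([0.22675604, 0.63525722, 0.22562132]), 'eef_rot': array([ 1.79905911e+02, -5.95876398e-03, -1.96517695e+01]), 'contact_force': array([ 0.5637151 , -0.10655706,  0.62545683]), 'moment': array([ 0.02210096, -0.00730606, -0.0542255 ]), 'gripper_force': 0.0, 'gripper_width': 0.08766580088850938}
side 351.5153515493038 257.3566283954924 190.9063356898526 [[ 0.57081888 -0.78406182  0.24374755  0.27446875]
 [-0.82104387 -0.54243883  0.17789625 -0.18889579]
 [-0.00726352 -0.30167397 -0.95338348  1.12466729]
 [ 0.          0.          0.          1.        ]]
top 414.1659163729949 247.96181386233988 192.20819424420094 [[-7.24025113e-02 -9.74108988e-01  2.14171791e-01  2.43189076e-01]
 [-9.97375033e-01  7.09200005e-02 -1.46081196e-02  1.89886843e-02]
 [-9.59162891e-04 -2.14667261e-01 -9.76686770e-01  1.38273929e+00]
 [ 0.00000000e+00  0.00000000e+00  0.00000000e+00  1.00000000e+00]]
```

View pics/top0.png

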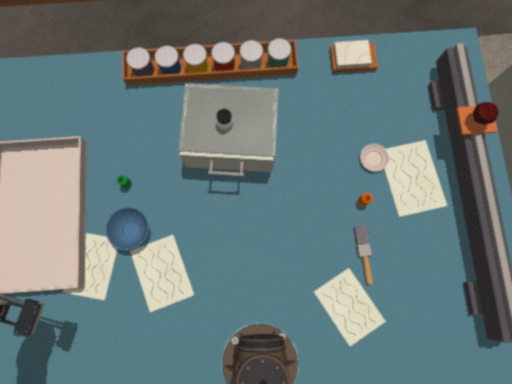

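View pics/side0.png

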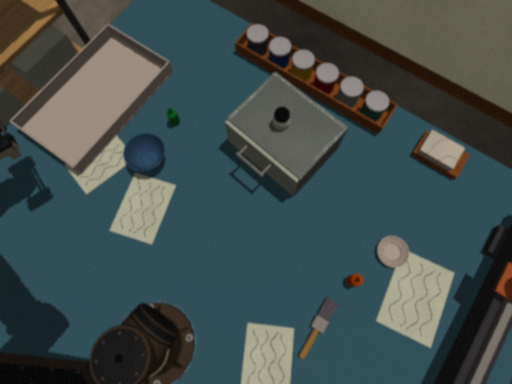

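The top view shows the cabinet's grey top (about (185,86)–(278,157)), with the jar at (224,118) and the handle bar at (226,173). The green bottle (123,181) and bowl (127,229) are to its left. I'll now measure the cabinet from depth.

```bash
cat > h.py <<'E'
import numpy as np
def cloud(c):
    z=c["z_map"]; v,u=np.indices(z.shape)
    p=np.stack([(u-c["cx"])/c["fx"]*z,(v-c["cy"])/c["fy"]*z,z],-1)
    M=c["cam_to_world"]; w=p@M[:3,:3].T+M[:3,3]; w[z==0]=np.nan
    return w
E
python3 - <<'E'
from h import *
import cv2
for n in("top","side"):
    w=cloud(np.load(n+"0.npz")); x,y,z=w[...,0],w[...,1],w[...,2]
    near=(x>.3)&(x<1)&(abs(y-.05)<.3)
    m=near&(abs(z-.156)<.008)
    k,l,s,_=cv2.connectedComponentsWithStats(m.astype(np.uint8)); i=1+np.argmax(s[1:,4]); q=w[l==i]
    b=cv2.minAreaRect(q[:,:2].astype(np.float32)); print(n,"top",b,np.median(q[:,2]),cv2.boxPoints(b).round(3).tolist())
    cx,cy=b[0]
    h=near&(abs(z-.130)<.012)&(x<cx-.12)&(abs(y-cy)<.12)
    q=w[h]; print("handle",len(q)); 
    if len(q)>5:
        print(q.mean(0),cv2.minAreaRect(q[:,:2].astype(np.float32)))
    m=(z>.05)&(z<.25)&(x>.3)&(x<.75)&(abs(y-.1)<.25)&(x<cx-.15)
    print("obst",m.sum())
E
```

```text
top top ((0.7474294304847717, 0.0455344021320343), (0.30016010999679565, 0.24290558695793152), 82.29654693603516) 0.15526862930012086 [[0.6069999933242798, -0.08699999749660492], [0.8479999899864197, -0.11900000274181366], [0.8880000114440918, 0.17800000309944153], [0.6470000147819519, 0.210999995470047]]
handle 251
[0.60050338 0.0387413  0.13111312] ((0.5989623069763184, 0.023752279579639435), (0.1901177316904068, 0.05152071267366409), 83.32109069824219)
obst 169
side top ((0.7503710389137268, 0.04569363594055176), (0.3016306459903717, 0.24355387687683105), 82.34358215332031) 0.15609332821230204 [[0.6100000143051147, -0.08799999952316284], [0.8510000109672546, -0.11999999731779099], [0.890999972820282, 0.17900000512599945], [0.6499999761581421, 0.210999995470047]]
handle 273
[0.60398839 0.03573458 0.13125215] ((0.6016901731491089, 0.0229199156165123), (0.19011463224887848, 0.050929825752973557), 83.74401092529297)
obst 173
```

```bash
python3 - <<'E'
from h import *
t=np.radians(-7.68); C=np.array([.749,.0456]); R=np.array([[np.cos(t),-np.sin(t)],[np.sin(t),np.cos(t)]])
for n in("top","side"):
    w=cloud(np.load(n+"0.npz")); p=(w[...,:2]-C)@R; z=w[...,2]
    m=(z>.115)&(z<.145)&(p[...,0]<-.13)&(p[...,0]>-.24)&(abs(p[...,1])<.16)
    q=np.c_[p[m],z[m]]; 
    print(n,np.histogram(q[:,0],np.arange(-.24,-.125,.005)))
    b=q[(q[:,0]<-.155)&(q[:,2]>.122)]; print(len(b),np.median(b,0),b.min(0),b.max(0))
E
```

```text
top (array([ 0,  0,  0,  0,  0,  0,  0,  0,  0,  0,  0,  0,  0, 29, 55, 25,  9,
        6, 10,  9,  7,  8]), array([-0.24 , -0.235, -0.23 , -0.225, -0.22 , -0.215, -0.21 , -0.205,
       -0.2  , -0.195, -0.19 , -0.185, -0.18 , -0.175, -0.17 , -0.165,
       -0.16 , -0.155, -0.15 , -0.145, -0.14 , -0.135, -0.13 ]))
118 [-0.16723485  0.00266892  0.13156799] [-0.17248149 -0.05409397  0.12252727] [-0.15556637  0.05306425  0.13795589]
side (array([ 0,  0,  0,  0,  0,  0,  0,  0,  0,  0,  0,  0,  0,  0, 50, 52, 16,
       10, 11,  7, 10,  9]), array([-0.24 , -0.235, -0.23 , -0.225, -0.22 , -0.215, -0.21 , -0.205,
       -0.2  , -0.195, -0.19 , -0.185, -0.18 , -0.175, -0.17 , -0.165,
       -0.16 , -0.155, -0.15 , -0.145, -0.14 , -0.135, -0.13 ]))
118 [-0.1640793  -0.00336189  0.13227126] [-0.16904457 -0.05539683  0.12406058] [-0.15538286  0.05245178  0.1368445 ]
```

```bash
cat >> h.py <<'E'
from scipy.spatial.transform import Rotation as Ro
def to(p,yaw):
    from plant import r, monitor, capture
    s=monitor.get_state(); A=Ro.from_euler("xyz",s["eef_rot"],degrees=True); B=Ro.from_euler("xyz",[180,0,yaw],degrees=True)
    print("t",s["time_s"],"shift",A.inv().apply(np.array(p)-s["tcp_pos"]).round(4),"rot",(A.inv()*B).as_rotvec(degrees=True).round(2),"F",s["contact_force"].round(1))
E
python3 -c "
from h import *;to([.585,.0677,.23],-97.7)"
```

Call:
inch_along(
  steps=[
    [[0.013,0.010,0],[0,0,2]],
    [[0.039,0.031,0],[0,0,6]],
    [[0.065,0.052,0],[0,0,10]],
    [[0.092,0.073,0],[0,0,14]],
    [[0.119,0.093,0],[0,0,18]],
    [[0.145,0.114,0],[0,0,22]],
    [[0.172,0.135,0],[0,0,26]],
    [[0.198,0.155,0],[0,0,30]],
    [[0.224,0.176,0],[0,0,34]],
    [[0.251,0.197,0],[0,0,38]],
    [[0.264,0.207,0],[0,0,39]],
    [[0.264,0.207,0],[0,0,39]],
  ],
  jaw=0.03,
)

```text
time_s: 1.1
tcp_pos: [0.4071, 0.3486, 0.2266]
eef_rot: [180.0, -0.0, -58.9]
contact_force: [-0.7, -1.0, -0.3]
gripper_width: 0.0303
gripper_force: 0.0
```

```bash
python3 -c "
from h import *;to([.585,.0677,.23],-97.7)"
```

```text
t 1.1 shift [ 0.3324 -0.0074 -0.0033] rot [ 2.000e-02 -3.000e-02  3.877e+01] F [-0.7 -1.  -0.3]
```

Call:
inch_along(
  steps=[
    [[0.02,0,0],[0,0,2]],
    [[0.05,-0.001,0],[0,0,6]],
    [[0.085,-0.002,0],[0,0,10]],
    [[0.12,-0.003,0],[0,0,14]],
    [[0.155,-0.003,0],[0,0,18]],
    [[0.19,-0.004,0],[0,0,22]],
    [[0.225,-0.005,0],[0,0,26]],
    [[0.26,-0.006,0],[0,0,30]],
    [[0.295,-0.007,0],[0,0,35]],
    [[0.32,-0.007,0],[0,0,38]],
    [[0.3325,-0.0074,-0.003],[0,0,38.8]],
    [[0.3325,-0.0074,-0.003],[0,0,38.8]],
  ],
)

```text
time_s: 2.1
tcp_pos: [0.5862, 0.0699, 0.2295]
eef_rot: [180.0, -0.0, -97.6]
contact_force: [-0.4, 0.7, 1.1]
gripper_width: 0.03
gripper_force: 0.0
```

```bash
python3 - <<'E'
from h import *
from plant import r, monitor, capture
import cv2
to([.585,.0677,.109],-97.7)
c=capture("wrist"); np.savez("w1.npz",**c); cv2.imwrite("pics/w1.png",c["frame"][:,:,::-1])
E
```

```text
t 2.1 shift [0.0023 0.0009 0.1205] rot [ 0.01 -0.04  0.09] F [-0.4  0.7  1.1]
```

View pics/w1.png

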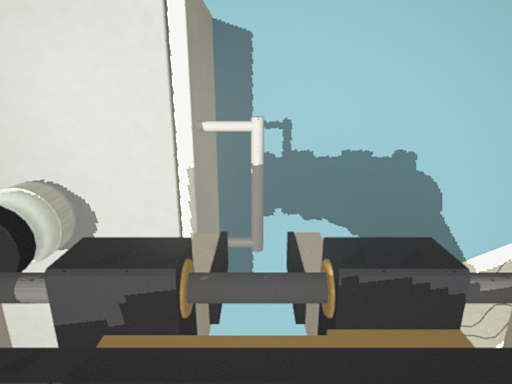

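The wrist view shows the bar at column ~257, rows 117–250, midway between the fingertips (~210 and ~305). I'll check its coordinates in the wrist depth.

```bash
python3 - <<'E'
from h import *
w=cloud(np.load("w1.npz")); t=np.radians(-7.68); C=np.array([.749,.0456]); R=np.array([[np.cos(t),-np.sin(t)],[np.sin(t),np.cos(t)]])
q=w[135:225,245:270].reshape(-1,3); q=q[(q[:,2]>.11)&(q[:,2]<.15)]
top=q[q[:,2]>q[:,2].max()-.003]; print(len(q),np.c_[(q[:,:2]-C)@R,q[:,2]].min(0),np.c_[(q[:,:2]-C)@R,q[:,2]].max(0),np.median((q[:,:2]-C)@R,0))
d=np.linalg.svd(q[:,:2]-q[:,:2].mean(0),full_matrices=False)[2][0];print("bar dir",np.degrees(np.arctan2(d[1],d[0])))
f=w[110:235,150:212].reshape(-1,3); 
q2=w[117:135,200:264].reshape(-1,3);q2=q2[q2[:,2]>.11];print("post y",np.median((q2[:,:2]-C)@R,0))
E
```

```text
1094 [-0.16943334 -0.04362523  0.12521771] [-0.15941973  0.02976216  0.13343562] [-0.16419418 -0.00931031]
bar dir 82.66387483966042
post y [-0.14976857 -0.05004784]
```

Call:
inch_along(
  steps=[
    [[0.001,0,0.006],[0,0,0]],
    [[0.002,0,0.018],[0,0,0]],
    [[0.002,0,0.032],[0,0,0]],
    [[0.002,0,0.046],[0,0,0]],
    [[0.002,0,0.060],[0,0,0]],
    [[0.002,0,0.074],[0,0,0]],
    [[0.002,0,0.088],[0,0,0]],
    [[0.002,0,0.1],[0,0,0]],
    [[0.002,0,0.11],[0,0,0]],
    [[0.002,0,0.117],[0,0,0]],
    [[0.002,0,0.12],[0,0,0]],
    [[0.002,0,0.12],[0,0,0]],
  ],
  jaw=0.03,
)

```text
time_s: 3.15
tcp_pos: [0.5846, 0.0703, 0.109]
eef_rot: [180.0, -0.0, -97.4]
contact_force: [-0.1, 0.1, 0.1]
gripper_width: 0.0302
gripper_force: 0.0
```

Call:
inch_along(
  steps=[
    [[0,0,0],[0,0,0]],
    [[0,0,0],[0,0,0]],
    [[0,0,0],[0,0,0]],
    [[0,0,0],[0,0,0]],
    [[0,0,0],[0,0,0]],
    [[0,0,0],[0,0,0]],
  ],
  jaw=0.0,
  grip_n=25,
)

```text
time_s: 3.65
tcp_pos: [0.5856, 0.07, 0.1102]
eef_rot: [-179.9, 0.0, -97.4]
contact_force: [0.8, -0.6, 3.1]
gripper_width: 0.0091
gripper_force: 25.0
```

Call:
inch_along(
  steps=[
    [[0,0.003,0],[0,0,0]],
    [[0,0.01,0],[0,0,0]],
    [[0,0.019,0],[0,0,0]],
    [[0,0.028,0],[0,0,0]],
    [[0,0.037,0],[0,0,0]],
    [[0,0.046,0],[0,0,0]],
    [[0,0.055,0],[0,0,0]],
    [[0,0.064,0],[0,0,0]],
    [[0,0.073,0],[0,0,0]],
    [[0,0.082,0],[0,0,0]],
    [[0,0.09,0],[0,0,0]],
    [[0,0.098,0],[0,0,0]],
  ],
)

```text
time_s: 4.65
tcp_pos: [0.4875, 0.0832, 0.1101]
eef_rot: [-179.9, 0.1, -97.4]
contact_force: [3.5, 0.6, 4.9]
gripper_width: 0.009
gripper_force: 25.0
```

Call:
inch_along(
  steps=[
    [[0,0.006,0],[0,0,0]],
    [[0,0.014,0],[0,0,0]],
    [[0,0.022,0],[0,0,0]],
    [[0,0.03,0],[0,0,0]],
    [[0,0.037,0],[0,0,0]],
    [[0,0.042,0],[0,0,0]],
    [[0,0.045,0],[0,0,0]],
    [[0,0.045,0],[0,0,0]],
    [[0,0.045,0],[0,0,0]],
    [[0,0.045,0],[0,0,0]],
  ],
)

```text
time_s: 5.48
tcp_pos: [0.4424, 0.0892, 0.11]
eef_rot: [180.0, 0.1, -97.4]
contact_force: [-2.2, 4.6, 12.2]
gripper_width: 0.0091
gripper_force: 25.0
```

Call:
inch_along(
  steps=[
    [[0,0,0],[0,0,0]],
    [[0,0,0],[0,0,0]],
    [[0,0,0],[0,0,0]],
    [[0,0,0],[0,0,0]],
  ],
  jaw=0.03,
)

```text
time_s: 5.82
tcp_pos: [0.4421, 0.088, 0.1089]
eef_rot: [179.9, -0.1, -97.5]
contact_force: [-0.4, -0.4, -0.9]
gripper_width: 0.028
gripper_force: 0.0
```

Call:
inch_along(
  steps=[
    [[0,0,-0.005],[0,0,0]],
    [[0,0,-0.018],[0,0,0]],
    [[0,0,-0.034],[0,0,0]],
    [[0,0,-0.05],[0,0,0]],
    [[0,0,-0.066],[0,0,0]],
    [[0,0,-0.082],[0,0,0]],
    [[0,0,-0.098],[0,0,0]],
    [[0,0,-0.112],[0,0,0]],
    [[0,0,-0.12],[0,0,0]],
    [[0,0,-0.12],[0,0,0]],
    [[0,0,-0.12],[0,0,0]],
  ],
)

```text
time_s: 6.73
tcp_pos: [0.443, 0.0884, 0.2293]
eef_rot: [180.0, 0.0, -97.5]
contact_force: [0.5, 0.6, -0.6]
gripper_width: 0.0303
gripper_force: 0.0
```

```bash
python3 - <<'E'
from h import *
from plant import r, monitor, capture
import cv2
a=[]
for n in("wrist","top","side"):
    c=capture(n); np.savez(n+"2.npz",**c); a.append(c["frame"][:,:,::-1])
cv2.imwrite("pics/a2.png",cv2.resize(np.hstack([a[0],cv2.resize(a[1][60:240,130:330],None,fx=384/180,fy=384/180)]),(800,330)))
E
```

```text
(no output)
```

View pics/a2.png

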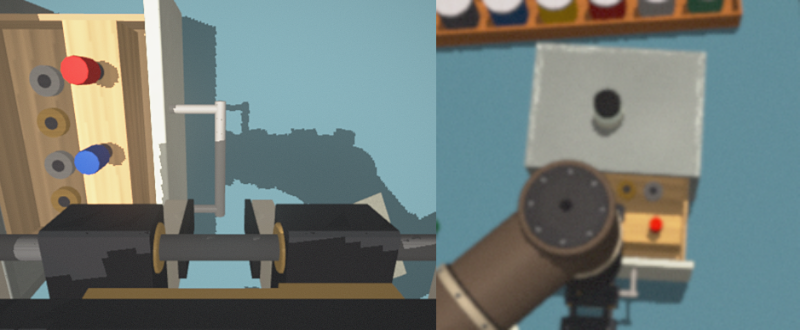

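The drawer is open about 143 mm. The red knob is at the cabinet's -y bore, at (82,70) in the left panel, with blue in the middle and grey and brown washers behind. Next I'll localise the knob.

```bash
python3 - <<'E'
from h import *
import cv2
t=np.radians(-7.68); C=np.array([.749,.0456]); R=np.array([[np.cos(t),-np.sin(t)],[np.sin(t),np.cos(t)]])
S={}
for n in("wrist","top","side"):
    c=np.load(n+"2.npz"); w=cloud(c); f=c["frame"].astype(int)
    p=(w[...,:2]-C)@R; box=(abs(p[...,0]+.19)<.05)&(abs(p[...,1])<.13)&(w[...,2]>.1)&(w[...,2]<.15)
    M=c["cam_to_world"]
    for col,m in(("red",(f[...,0]>110)&(f[...,1]<90)&(f[...,2]<90)),("blue",(f[...,2]>110)&(f[...,0]<90))):
        m=m&box; 
        if m.sum()<15: continue
        q=np.c_[p[m],w[...,2][m]]; tq=q[q[:,2]>.129]
        print(n,col,m.sum(),"z",np.percentile(q[:,2],[5,50,95]).round(4),"top pts",len(tq),tq.mean(0).round(4),"mid bbox",((tq.min(0)+tq.max(0))/2).round(4),(tq.max(0)-tq.min(0)).round(4))
print(C+R@[-.1877,-.08])
E
```

```text
wrist red 1084 z [0.1118 0.133  0.1346] top pts 747 [-0.1882 -0.0812  0.1334] mid bbox [-0.1882 -0.0814  0.1322] [0.0232 0.0225 0.0065]
wrist blue 646 z [0.1308 0.1336 0.1347] top pts 616 [-0.1885 -0.0022  0.1336] mid bbox [-0.1885 -0.0024  0.1326] [0.0223 0.0226 0.0064]
top red 42 z [0.118  0.1332 0.1381] top pts 35 [-0.1917 -0.0812  0.1339] mid bbox [-0.1911 -0.0817  0.1344] [0.0197 0.0163 0.0101]
side red 50 z [0.1237 0.1346 0.138 ] top pts 44 [-0.1885 -0.0821  0.1349] mid bbox [-0.1878 -0.0817  0.1347] [0.0205 0.0192 0.0109]
side blue 34 z [0.1311 0.1346 0.1374] top pts 34 [-0.1882 -0.0017  0.1345] mid bbox [-0.1881 -0.0018  0.1348] [0.0179 0.0192 0.0086]
[ 0.55229247 -0.00859812]
```

```bash
python3 - <<'E'
from h import *
t=np.radians(-7.68); C=np.array([.749,.0456]); R=np.array([[np.cos(t),-np.sin(t)],[np.sin(t),np.cos(t)]])
p=C+R@[-.188,-.0815]; print(p); to([*p,.2293],-97.68)
E
```

```text
[ 0.5517947  -0.01004457]
t 6.8833 shift [ 0.0832 -0.1209 -0.0009] rot [ 0.09 -0.06  0.23] F [ 0.2 -0.7  0.2]
```

Call:
inch_along(
  steps=[
    [[0.004,-0.006,0],[0,0,0]],
    [[0.013,-0.018,0],[0,0,0]],
    [[0.023,-0.033,0],[0,0,0]],
    [[0.034,-0.049,0],[0,0,0]],
    [[0.045,-0.065,0],[0,0,0]],
    [[0.056,-0.082,0],[0,0,0]],
    [[0.067,-0.098,0],[0,0,0]],
    [[0.076,-0.11,0],[0,0,0]],
    [[0.081,-0.118,0],[0,0,0.2]],
    [[0.0832,-0.1209,0],[0,0,0.2]],
    [[0.0832,-0.1209,0],[0,0,0.2]],
    [[0.0832,-0.1209,0],[0,0,0.2]],
  ],
  jaw=0.05,
)

```text
time_s: 7.88
tcp_pos: [0.552, -0.0097, 0.2292]
eef_rot: [180.0, -0.0, -97.7]
contact_force: [0.7, 0.0, -0.2]
gripper_width: 0.0497
gripper_force: 0.0
```

```bash
python3 - <<'E'
from h import *
from plant import r, monitor, capture
import cv2
t=np.radians(-7.68); C=np.array([.749,.0456]); R=np.array([[np.cos(t),-np.sin(t)],[np.sin(t),np.cos(t)]])
c=capture("wrist"); cv2.imwrite("pics/w3.png",c["frame"][:,:,::-1])
p=C+R@[-.188,-.0815]; to([*p,.1022],-97.68)
E
```

```text
t 7.9333 shift [ 0.0006 -0.      0.1272] rot [0.02 0.   0.05] F [ 0.5  0.4 -0.5]
```

View pics/w3.png

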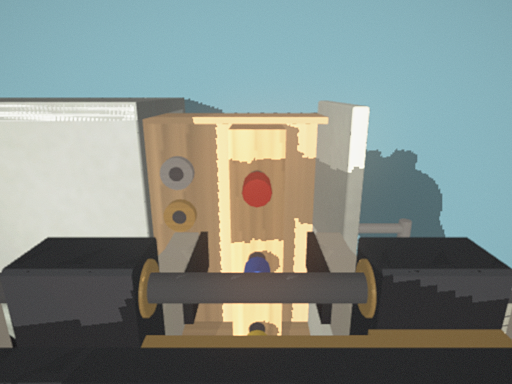

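The red knob is at (257,190), centred between the fingers, with clear gaps to the drawer front and the cabinet. I'll descend and close gently.

Call:
inch_along(
  steps=[
    [[0,0,0.006],[0,0,0]],
    [[0,0,0.02],[0,0,0]],
    [[0,0,0.036],[0,0,0]],
    [[0,0,0.052],[0,0,0]],
    [[0,0,0.068],[0,0,0]],
    [[0,0,0.084],[0,0,0]],
    [[0,0,0.098],[0,0,0]],
    [[0,0,0.11],[0,0,0]],
    [[0,0,0.119],[0,0,0]],
    [[0,0,0.125],[0,0,0]],
    [[0,0,0.127],[0,0,0]],
    [[0,0,0.127],[0,0,0]],
  ],
  jaw=0.05,
)

```text
time_s: 8.93
tcp_pos: [0.5522, -0.0096, 0.1024]
eef_rot: [180.0, -0.0, -97.6]
contact_force: [-0.2, -1.3, 0.2]
gripper_width: 0.0497
gripper_force: 0.0
```

Call:
inch_along(
  steps=[
    [[0,0,0],[0,0,0]],
    [[0,0,0],[0,0,0]],
    [[0,0,0],[0,0,0]],
    [[0,0,0],[0,0,0]],
    [[0,0,0],[0,0,0]],
    [[0,0,0],[0,0,0]],
    [[0,0,0],[0,0,0]],
  ],
  jaw=0.0,
  grip_n=12,
)

```text
time_s: 9.52
tcp_pos: [0.5526, -0.0097, 0.1029]
eef_rot: [-180.0, 0.0, -97.6]
contact_force: [-0.4, -0.3, 3.6]
gripper_width: 0.0236
gripper_force: 12.0
```

Call:
inch_along(
  steps=[
    [[0,0,-0.001],[0,0,0]],
    [[0,0,-0.002],[0,0,0]],
    [[0,0,-0.004],[0,0,0]],
    [[0,0,-0.006],[0,0,0]],
    [[0,0,-0.008],[0,0,0]],
    [[0,0,-0.009],[0,0,0]],
    [[0,0,-0.01],[0,0,0]],
    [[0,0,-0.01],[0,0,0]],
  ],
)

```text
time_s: 10.18
tcp_pos: [0.5524, -0.0097, 0.1128]
eef_rot: [-180.0, 0.0, -97.6]
contact_force: [-0.3, -0.3, -2.0]
gripper_width: 0.0238
gripper_force: 12.0
```

```bash
python3 -c "
from plant import r, monitor, capture;s=monitor.get_state();print(s['contact_force'],s['moment'])"
```

```text
[-0.26877188 -0.27463118 -2.03147579] [ 0.09577434 -0.1007473  -0.02445875]
```

Call:
inch_along(
  steps=[
    [[0,0,-0.001],[0,0,0]],
    [[0,0,-0.003],[0,0,0]],
    [[0,0,-0.005],[0,0,0]],
    [[0,0,-0.007],[0,0,0]],
    [[0,0,-0.009],[0,0,0]],
    [[0,0,-0.011],[0,0,0]],
    [[0,0,-0.013],[0,0,0]],
    [[0,0,-0.015],[0,0,0]],
    [[0,0,-0.017],[0,0,0]],
    [[0,0,-0.019],[0,0,0]],
    [[0,0,-0.02],[0,0,0]],
    [[0,0,-0.02],[0,0,0]],
  ],
)

```text
time_s: 11.18
tcp_pos: [0.5525, -0.0097, 0.1329]
eef_rot: [-180.0, 0.0, -97.6]
contact_force: [0.4, -0.3, -2.9]
gripper_width: 0.0237
gripper_force: 12.0
```

Call:
inch_along(
  steps=[
    [[0,0,-0.001],[0,0,0]],
    [[0,0,-0.003],[0,0,0]],
    [[0,0,-0.005],[0,0,0]],
    [[0,0,-0.007],[0,0,0]],
    [[0,0,-0.009],[0,0,0]],
    [[0,0,-0.011],[0,0,0]],
    [[0,0,-0.013],[0,0,0]],
    [[0,0,-0.015],[0,0,0]],
    [[0,0,-0.017],[0,0,0]],
    [[0,0,-0.019],[0,0,0]],
    [[0,0,-0.02],[0,0,0]],
    [[0,0,-0.02],[0,0,0]],
  ],
)

```text
time_s: 12.18
tcp_pos: [0.5525, -0.0097, 0.1529]
eef_rot: [-180.0, 0.0, -97.6]
contact_force: [0.8, -0.3, -1.2]
gripper_width: 0.0237
gripper_force: 12.0
```

Call:
inch_along(
  steps=[
    [[0,0,0],[0,0,0]],
    [[0,0,0],[0,0,0]],
    [[0,0,0],[0,0,0]],
    [[0,0,0],[0,0,0]],
    [[0,0,0],[0,0,0]],
    [[0,0,0],[0,0,0]],
  ],
)

```text
time_s: 12.68
tcp_pos: [0.5523, -0.0097, 0.1525]
eef_rot: [180.0, -0.0, -97.6]
contact_force: [0.2, 0.3, -2.0]
gripper_width: 0.0236
gripper_force: 12.0
```

```bash
python3 - <<'E'
from plant import r, monitor, capture
import cv2,numpy as np
s=monitor.get_state();print(s['contact_force'],s['moment'])
a=[]
for n in("wrist","side"):
    c=capture(n); np.savez(n+"4.npz",**c); a.append(c["frame"][:,:,::-1])
cv2.imwrite("pics/a4.png",cv2.resize(np.hstack([a[0],cv2.resize(a[1][80:240,200:370],None,fx=2.4,fy=2.4)]),(800,333)))
E
```

```text
[ 0.24574296  0.32732947 -1.95494987] [ 0.07807644 -0.12072808  0.01277941]
```

View pics/a4.png

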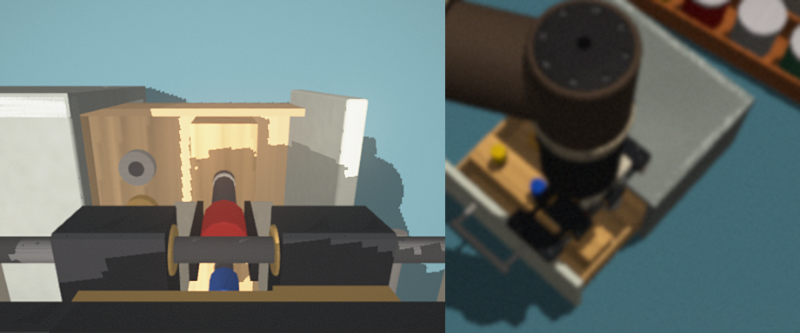

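The white ring shows at (224,175), clear of the block, and the knob is held between the pads. Blue and yellow are seated. One quick height check before handing in.

```bash
python3 - <<'E'
from h import *
c=np.load("wrist4.npz"); w=cloud(c); f=c["frame"].astype(int)
m=(f[...,0]>110)&(f[...,1]<80)&(f[...,2]<80)&(w[...,2]>.1); z=w[...,2][m]; print(m.sum(),np.percentile(z,[2,50,98]))
m=np.zeros_like(m); m[196:206,252:264]=1; print(f[200,258],np.nanpercentile(w[...,2][m],[5,50,95]))
E
```

```text
1835 [0.15847579 0.17862163 0.2294378 ]
[168 157 142] [0.08978226 0.09960517 0.10739159]
```

```bash
python3 -c "
from plant import r, monitor, capture;print(r.close_job())"
```

```text
the job is handed in; nothing more can be done
None
```

I opened the drawer about 143 mm and drew the red spindle up about 50 mm. It is held still by its knob with the white ring clear of the block and the foot still in the bore. Blue and yellow are seated, I touched nothing else on the bench or cabinet, and the job is handed in (no verdict was returned).

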